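# Draw the marked guide pillar from the mould plate

## Task

The guide pillar with the red band is scored and has to come out for polishing. Draw it straight out of its sleeve in the tilted mould plate, in line with the bore and without wrenching it, then lay it down gently across both Vs of the empty cradle, with its collar between the two Vs. Leave the other two pillars where they are, and do not disturb the jar, the file or the sanding block.

Things in the scene. Friction and masses are not known exactly. Their poses are not given: they have to be found in the camera images.
- pillar_red: Steel guide pillar with a red band (z +36 to +54 mm): shank 20 mm dia. x 52, collar 32 x 8, working part 20 x 80 with tapered nose (last 12); 140 mm, about 0.36 kg. Origin on the axis at mid-length, +z to the nose: tail end -70 mm, collar -18 to -10, nose +70. Starts with its shank in a sleeve, collar on the plate's face; unlatched, clear after 52 mm of travel. Left or right sleeve varies.
- red_tail (a point): Centre of the tail end of the red-banded pillar (axes as the pillar's).
- pillar_plain: Steel guide pillar without band: shank 20 mm dia. x 52, collar 32 x 8, working part 20 x 80 with tapered nose (last 12); 140 mm, about 0.36 kg. Origin on the axis at mid-length, +z to the nose: tail end -70 mm, collar -18 to -10, nose +70. Seated in the other upper sleeve, and stays there.
- pillar_done: Steel guide pillar without band: shank 20 mm dia. x 52, collar 32 x 8, working part 20 x 80 with tapered nose (last 12); 140 mm, about 0.36 kg. Origin on the axis at mid-length, +z to the nose: tail end -70 mm, collar -18 to -10, nose +70. Already drawn; lies level in the other cradle, and stays there.
- mould: Steel mould plate 170 (x, up the slope) x 262 (y, level) x 55 mm (z), immovably clamped on a tilting rest. Origin: centre of its back; +z is the normal of the working face (at z 55), pointing up and towards the robot, 50 deg from vertical. Four 21 mm sleeves through it along z at x +-55, y +-100; the upper two (x +55) hold pillars along z, the lower two are empty. Side clamps reach 30 mm past its sides, below the face.
- sleeve_left (a point): Mouth of the upper left sleeve (x +55, y +100 mm of the plate), on the working face; axes as the plate's: z outwards along the bore.
- sleeve_right (a point): Mouth of the upper right sleeve (x +55, y -100 mm of the plate), on the working face; axes as the plate's: z outwards along the bore.
- cradle_free: The empty V cradle, fixed: base 116 x 50 x 8 mm with two aluminium 90 deg V supports 10 mm thick at x -48 and +48 mm, 50 mm wide, tops 48 mm high. Origin: centre of its underside on the bench, x along it, z up. A pillar in both Vs lies level along x, axis 45 mm above the bench; mid-length over the centre, its collar hangs free between the Vs. Either way round.
- cradle_used: An identical V cradle, fixed, already holding a pillar. Which cradle is nearer the mould varies.
- file: Flat file with a wooden handle, 245 mm long, 28 mm high, lying on the right of the bench.
- paste_jar: Closed green jar with a black cap, 54 mm diameter, 55 mm high, standing.
- sanding_block: Cork sanding block, 110 x 60 x 32 mm, lying.
There are look-alikes about, which are no part of the job. What is shaped like the pillar_red but green or pink is not meant.

How it is judged (in metres and radians):
On the way:
1. the red-banded pillar is drawn out in line: tail end over 2 mm clear of the face, within 10 mm of the bore's line each way, and the pillar within 0.12 rad of that line (((z of red_tail in the frame of sleeve_left above 0.002 m and x of red_tail in the frame of sleeve_left between -0.01 and 0.01 m and y of red_tail in the frame of sleeve_left between -0.01 and 0.01 m) or (z of red_tail in the frame of sleeve_right above 0.002 m and x of red_tail in the frame of sleeve_right between -0.01 and 0.01 m and y of red_tail in the frame of sleeve_right between -0.01 and 0.01 m)) and angle between the z axis of pillar_red and the z axis of mould, either way round below 0.12 rad), for 0.02 s.
At the end, for the whole second after the job is handed in: The red-banded pillar rests in both Vs of the empty cradle: mid-length within 15 mm of its centre along it, 5 mm across, axis 40-50 mm above the bench and within 0.08 rad of the cradle's, under 0.02 m/s. Plain pillar within 6 mm, pillar in the other cradle within 12 mm of its start (x of pillar_red in the frame of cradle_free between -0.015 and 0.015 m and y of pillar_red in the frame of cradle_free between -0.005 and 0.005 m and z of pillar_red in the frame of cradle_free between 0.04 and 0.05 m and angle between the z axis of pillar_red and the x axis of cradle_free, either way round below 0.08 rad and linear speed of pillar_red below 0.02 m/s and distance of pillar_plain from where it was at the start of the episode below 0.006 m and distance of pillar_done from where it was at the start of the episode below 0.012 m); the robot touches nothing.
It fails at once if the red-banded pillar is wrenched in its sleeve or knocked against the mould plate (over 35 N) (contact force between pillar_red and mould above 35 N).
It fails at once if the red-banded pillar is pressed or knocked hard on the empty cradle (over 40 N) (contact force between pillar_red and cradle_free above 40 N).
It fails at once if the red-banded pillar is let fall over the cradle: out of the fingers within 120 mm of it and moving at over 0.35 m/s or 6 rad/s (distance between pillar_red and cradle_free below 0.12 m and not (contact force between the fingers and pillar_red above 0.1 N) and (linear speed of pillar_red above 0.35 m/s or angular speed of pillar_red above 6 rad/s)).
It fails at once if the plain pillar is pulled up or pushed about (over 8 mm) (distance of pillar_plain from where it was at the start of the episode above 0.008 m).
It fails at once if the jar, the file or the sanding block is moved by more than 30 mm (distance of any of file, paste_jar, sanding_block from where it was at the start of the episode above 0.03 m).
It also fails if it takes over 45 s, if anything falls off the work surface, if the arm or the gripper's body presses on something with over 40 N, if the wrist force passes 120 N, or if a joint passes its speed limit or range.

## Robot

A 6-joint arm with a two-finger parallel gripper is mounted at the origin on the work surface. World frame = base frame: x ahead of the robot, y to its left, z up, the work surface at z = 0. Lengths are in m, angles in degrees, forces in N, time in s.
With the tool pointing down it reaches from about 0.4 to 0.825 m from the base axis. Payload 7 kg.
Tool frame: the origin (TCP) lies between the finger pads; the fingertips stand 14 mm ahead of it and the grasp point (between the pads) lies 5 mm behind it (r.tips_ahead is the distance from the TCP to the fingertips, in m); z points along the fingers, y is the direction in which the jaws open and shut (so a half turn about z gives the same grasp; the last joint's range is limited). The gripper opens to 88 mm and grips with 3 to 60 N. Pads are 19 mm wide; open, the fingers measure 130 mm over their backs; the gripper's body (78 mm by 193 mm) begins 47 mm behind the grasp point.
Start: joints at [80.85, 20.546, 0.682, 0, -70.136, -16.507], TCP at [0.292, 0.608, 0.241] pointing down, gripper open.
Joint ranges: [-176.03, 176.03], [-82.01, 121.73], [-58.28, 71.71], [-173.87, 95.51], [-174.79, -0.11], [-173.66, 173.66]. Speed limits (degrees/s): [136.94, 136.94, 172.46, 180, 180, 180].

## Interface

Orientations are given as [roll, pitch, yaw] about the fixed x, y, z axes, in that order (R = Rz(yaw) Ry(pitch) Rx(roll)).
In Python, from plant import r gives the robot as it stands.
- The arm moves only by the tool apply_moves, never from a script. Its arguments are lists of equal length, an entry for each row: "slide": the shift along the tool's x, y, z as a fraction of full scale, a list of three; "turn": the turn, a rotation vector about the tool's x, y, z as a fraction of full scale, a list of three; "jaw": the closure, from 0 (fully open) to 1 (shut). In form: {"slide": [[dx, dy, dz], ...], "turn": [[wx, wy, wz], ...], "jaw": [jaw, ...]}. A call has 1 to 8 rows; each row shifts and turns the commanded pose from where the row before left it, along the tool's axes as they then stand; what a row does not reach is not made up. Full scale, the value 1, is 0.1 m for a shift and 1.5 rad for a turn. A row lasts 1/10 s, in which the tool goes at most 50 mm and 8.59 degrees, less where a joint would pass 70% of its speed; a pose out of reach is approached as far as the arm can. A call with a number of a shift or a turn outside -1 to 1 is refused whole. A call with a gripper value outside its range is refused whole. The fingers move at their own pace and stop on an object; "newtons" is the grip in N (left out, the last holds). Time passes only in rows, so rows that do not move let the fingers close. It gives the time, the measured TCP pose, the force and the opening at its end, in the units of the state.
- r.get_state(): the state, without advancing time (a new reading comes with each control period).
- r.capture(name): name is "scene" or "side" or "wrist"; returns a dict with "pixels" (480x640x3 uint8, blue, green, red), "depth" (480x640 float32, m along the optical axis (not along the pixel's ray), 0 where there is no reading), "fx", "fy", "cx", "cy" (pixels), "rvec" (rotation vector, rad) and "tvec" (3), from world to camera coordinates, as OpenCV has them. Camera axes: x right, y down, z forward; pixel columns grow to the right and rows downward; lengths in m; the calibration is good to about 2 mm. A picture is of the moment at which its call begins.
- r.close_job(): hands the job in, once; it reports no verdict.
The state is a dict: "time_s": time; "joints": joint angles; "qd": joint speeds; "joint_torque": joint torques, N m; "tcp_pos": TCP position; "eef_rot": TCP orientation; "contact_force": force on the tool from outside, world axes, zero at the start; "moment": the same for the moment, N m; "gripper_width": finger opening in m.
Only numpy, scipy, OpenCV 4.12 (cv2) and the standard library are available. Lean on these libraries where they do the work, as an engineer would, in place of code of your own. Each camera call takes 0.05 s, during which the arm holds its last target.

## Working session

There is one attempt and no reset: what is moved stays moved. The work goes in short steps, Python scripts to look and compute and a tool call to move; the robot and the scene stay as the last step left them, time stands still between calls to the robot, and variables do not carry over. Pictures are saved under pics/ and viewed, and the job is handed in when it is done.

Besides the shell and the picture viewer there is one more tool, called as name(argument=value, ...) on one line, values as JSON. apply_moves: Moves the arm, as the interface text tells. Shift numbers are shares of 0.1 m and turn numbers shares of 1.5 rad, none past 1 either way. Its arguments: {"type":"object","properties":{"slide":{"type":"array"},"turn":{"type":"array"},"jaw":{"type":"array"},"newtons":{"type":"number"}},"required":["slide","turn","jaw"]}

```bash
ls; mkdir -p pics; cat > h.py <<'E'
import numpy as np, cv2
from plant import r
def shot(n,f):
    c=r.capture(n); cv2.imwrite(f'pics/{f}.png',c['pixels']); np.savez(f'{f}.npz',**c); return c
def load(f): return dict(np.load(f'{f}.npz'))
def cam(c):
    R=cv2.Rodrigues(np.array(c['rvec'],float))[0]; t=np.array(c['tvec'],float).ravel(); return R,t
def pts(c):
    R,t=cam(c); d=c['depth']; v,u=np.mgrid[0:480,0:640]
    P=np.stack([(u-c['cx'])/c['fx']*d,(v-c['cy'])/c['fy']*d,d],-1)
    return (P-t)@R, d>0
def proj(c,X):
    R,t=cam(c); p=np.atleast_2d(X)@R.T+t
    return np.stack([p[:,0]/p[:,2]*c['fx']+c['cx'],p[:,1]/p[:,2]*c['fy']+c['cy']],-1)
def ray(c,u,v):
    R,t=cam(c); return -R.T@t, R.T@np.array([(u-c['cx'])/c['fx'],(v-c['cy'])/c['fy'],1.])
E
python3 - <<'E'
from h import *
for n in ['scene','side','wrist']:
    c=shot(n,n+'0'); R,t=cam(c); print(n,-R.T@t,R[2],c['fx'])
print(r.get_state())
E
```

```text
pics
scene [ 1.33606747 -0.10798535  0.72611951] [-0.82451263  0.08400198 -0.55957358] 502.36280990016616
side [-0.26310759 -0.71921865  0.78639681] [ 0.61752399  0.56546308 -0.54673177] 505.90407823691186
wrist [0.35413645 0.57898797 0.38566973] [-0.2284505   0.10812623 -0.96753247] 364.221591331221
{'time_s': 0.15, 'joints': array([ 8.08506910e+01,  2.05829262e+01,  6.44565033e-01, -1.25361785e-02,
       -7.01355500e+01, -1.65081913e+01]), 'qd': array([ 0.05024427, -0.0876804 ,  0.19271813,  0.03049606,  0.04050427,
        0.00919065]), 'joint_torque': array([ 3.34325059e-04, -5.83275318e+01,  2.93292546e+01,  7.00107738e+00,
        8.85325600e-03, -9.74581098e-05]), 'tcp_pos': array([0.29213652, 0.60811286, 0.23982454]), 'eef_rot': array([ 1.79925786e+02, -9.70317484e-03, -2.56617614e+01]), 'contact_force': array([-0.01448904, -0.445107  ,  1.07067859]), 'moment': array([ 0.0022929 , -0.03884556, -0.03945399]), 'gripper_width': 0.08773560861928824}
```

View pics/scene0.png

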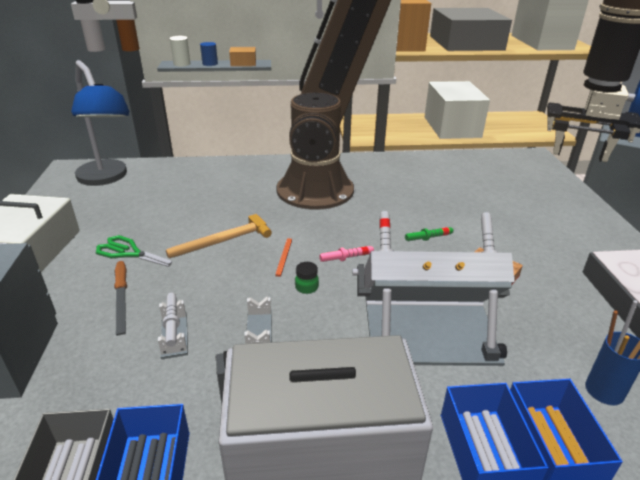

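View pics/side0.png

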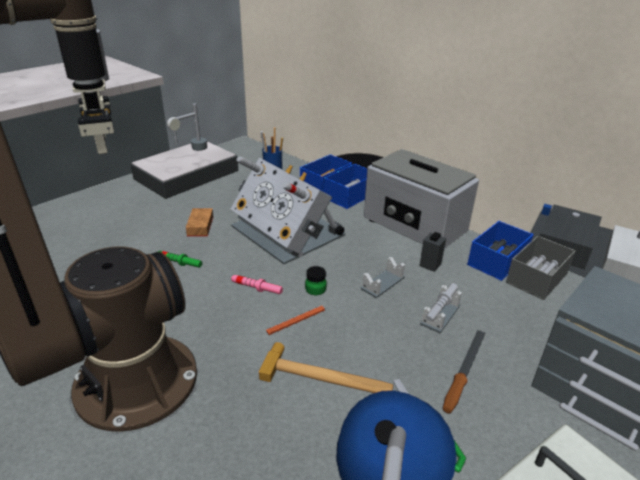

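View pics/wrist0.png

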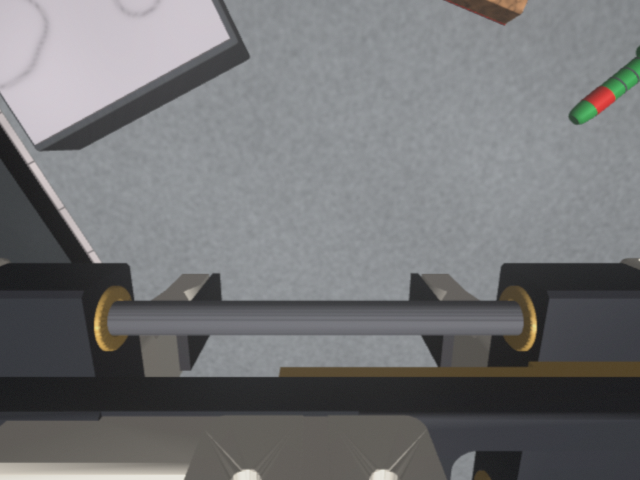

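Candidates, by scene pixel:
- Red-banded steel pillar in the plate's right sleeve (385,225).
- Plain steel pillar in the left sleeve (488,230).
- Done pillar in its cradle (170,310).
- Pink look-alike with a red band (347,254).
- Green look-alike with a red band (430,233).

By the description I choose (385,225), which is (300,187) in the side view. The cradle at scene (258,320) is empty and is the one nearer the mould. I'll check both in close crops.

```bash
python3 - <<'E'
from h import *
a=load('scene0')['pixels'][190:370,330:540]; b=load('side0')['pixels'][140:330,210:480]
cv2.imwrite('pics/ca.png',cv2.resize(a,(800,600*800//700),interpolation=2)[:600]); cv2.imwrite('pics/cb.png',cv2.resize(b,(800,563),interpolation=2))
E
```

```text
(no output)
```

View pics/ca.png

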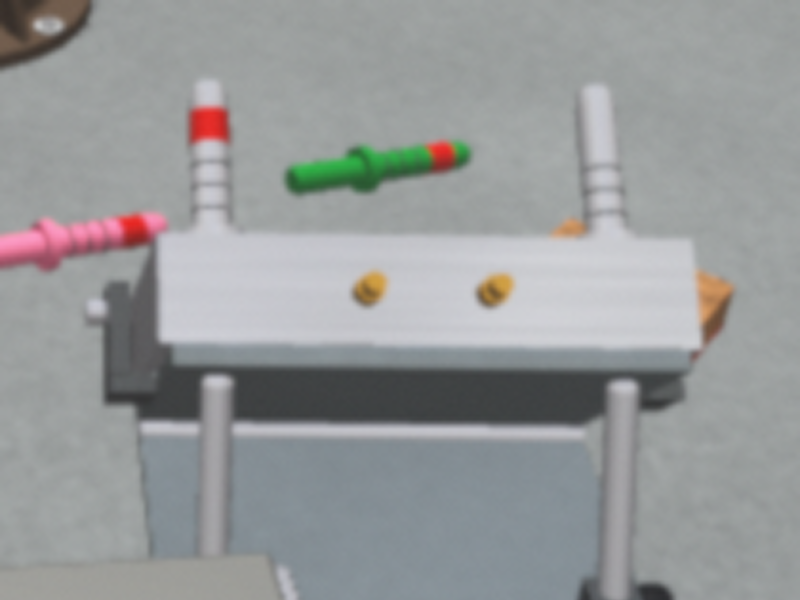

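View pics/cb.png

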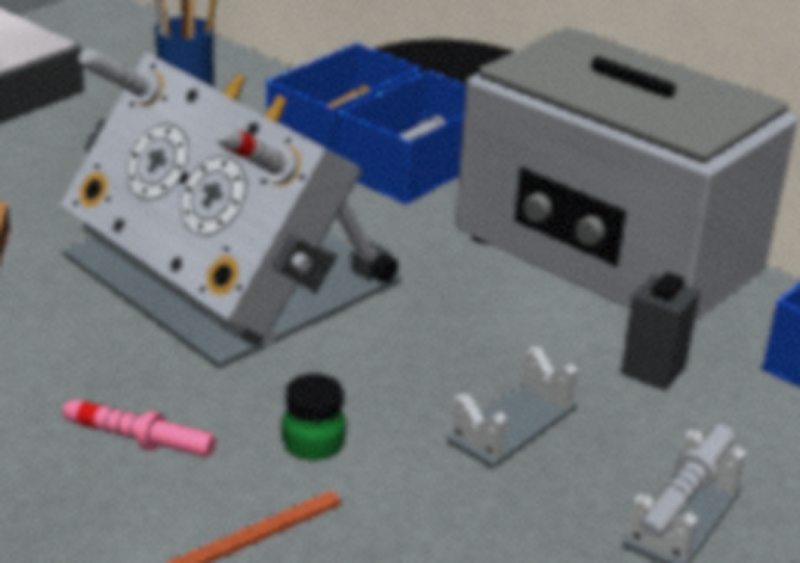

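The crops confirm it: the red-banded steel pillar is in the right sleeve (side crop about (262,148)). The empty cradle is at side crop (512,405), near the jar, with the done pillar's cradle beyond it. Next I measure.

```bash
python3 - <<'E'
from h import *
s=load('side0'); P,ok=pts(s)
# face plane: polygon in side image
poly=np.array([[262,166],[310,198],[290,240],[237,208]])
m=np.zeros((480,640),np.uint8); cv2.fillPoly(m,[poly],1); X=P[(m>0)&ok]
for _ in range(8):
    c0=X.mean(0); n=np.linalg.svd(X-c0,full_matrices=False)[2][2]; n*=np.sign(n[2])
    d=(X-c0)@n; X=X[abs(d)<max(0.002,1.5*d.std())]
print('plane',c0,n,'tilt',np.degrees(np.arccos(n[2])),'az',np.degrees(np.arctan2(n[1],n[0])),len(X),d.std())
for nm in ['side0','scene0']:
    c=load(nm); P,ok=pts(c); p=c['pixels'].astype(int)
    red=(p[...,2]>130)&(p[...,1]<60)&(p[...,0]<60)
    k,l,st,ce=cv2.connectedComponentsWithStats(red.astype(np.uint8))
    for i in range(1,k):
        if st[i,4]>15:
            q=P[(l==i)&ok]; print(nm,st[i],ce[i],np.median(q,0))
    # cradle-ish height map: points with z 0.02..0.06
    h=ok&(P[...,2]>0.038)&(P[...,2]<0.06)&(P[...,0]>0.3)&(P[...,0]<1.0)&(P[...,1]<0.1)
    k,l,st,ce=cv2.connectedComponentsWithStats(h.astype(np.uint8))
    for i in range(1,k):
        if st[i,4]>10:
            q=P[(l==i)]; print(' hi',st[i],ce[i].round(),q.mean(0).round(4),q.min(0).round(3),q.max(0).round(3))
E
```

```text
plane [0.53507486 0.18106564 0.11224975] [-0.7657743   0.07321931  0.63892774] tilt 50.288089879973505 az 174.538282328363 1751 0.0010720084082896238
side0 [236 276   6   7  28] [238.75       278.85714286] [0.33448    0.09027162 0.01778491]
 hi [365 201  68  36 438] [397. 220.] [ 0.8001 -0.0466  0.0492] [ 0.793 -0.16   0.038] [0.808 0.076 0.06 ]
 hi [443 216  29  25 152] [458. 228.] [ 0.8843 -0.1953  0.0495] [ 0.805 -0.198  0.038] [ 0.957 -0.193  0.06 ]
 hi [329 219   7   7  30] [332. 222.] [0.6614 0.0756 0.0484] [0.652 0.07  0.038] [0.671 0.083 0.06 ]
 hi [477 226  52  18 317] [504. 234.] [ 0.9461 -0.3014  0.0494] [ 0.845 -0.358  0.038] [ 0.97  -0.271  0.06 ]
 hi [279 235  32  15 151] [296. 243.] [0.5097 0.0676 0.0515] [0.476 0.058 0.038] [0.561 0.099 0.06 ]
 hi [470 240 104  48 761] [518. 266.] [ 0.83   -0.3933  0.0496] [ 0.81  -0.481  0.038] [ 0.968 -0.268  0.06 ]
 hi [518 241  53  20 338] [546. 251.] [ 0.9499 -0.4161  0.049 ] [ 0.854 -0.471  0.038] [ 0.97  -0.382  0.06 ]
 hi [422 247  23  14 155] [432. 253.] [ 0.7281 -0.2111  0.0493] [ 0.716 -0.229  0.038] [ 0.765 -0.183  0.06 ]

[... 1968 characters left out ...]
35 -0.183  0.038] [ 0.647 -0.169  0.048]
 hi [261 330   9   7  49] [265. 333.] [ 0.6421 -0.1435  0.0429] [ 0.634 -0.152  0.038] [ 0.647 -0.137  0.048]
 hi [218 383   6  10  40] [221. 387.] [ 0.7688 -0.2171  0.0494] [ 0.767 -0.221  0.038] [ 0.771 -0.213  0.06 ]
 hi [102 411  78  69 863] [135. 431.] [ 0.8396 -0.3401  0.0494] [ 0.815 -0.368  0.038] [ 0.922 -0.277  0.06 ]
 hi [173 411  13  69 232] [180. 447.] [ 0.8737 -0.2696  0.0495] [ 0.816 -0.27   0.038] [ 0.93  -0.269  0.06 ]
 hi [ 21 416  85  64 962] [ 57. 437.] [ 0.8405 -0.4545  0.0493] [ 0.816 -0.478  0.038] [ 0.913 -0.389  0.06 ]
 hi [ 92 416  22  64 193] [103. 449.] [ 0.8708 -0.3796  0.0544] [ 0.818 -0.381  0.047] [ 0.92  -0.378  0.06 ]
```

```bash
cat > fit.py <<'E'
from h import *
from scipy.optimize import least_squares
def axes(a,tilt=50):
    t=np.radians(tilt); n=np.array([np.sin(t)*np.cos(a),np.sin(t)*np.sin(a),np.cos(t)])
    y=np.cross([0,0,1],n); y/=np.linalg.norm(y); # horizontal
    x=np.cross(y,n); return x,y,n
E
python3 - <<'E'
from fit import *
a=np.radians(174.54); x,y,n=axes(a)
print(x,y,n)
c0=np.array([0.53507,0.18107,0.11225])
for nm in ['side0','scene0']:
    P,ok=pts(load(nm)); h=(P-c0)@n
    U=(P-c0)@x; V=(P-c0)@y
    m=ok&(h>0.014)&(h<0.086)&(abs(U)<0.15)&(abs(V)<0.2)&(P[...,2]>0.12)
    k,l,st,ce=cv2.connectedComponentsWithStats(m.astype(np.uint8))
    for i in range(1,k):
        if st[i,4]<40: continue
        s=l==i; u,v,hh=U[s],V[s],h[s]
        # fit direction and pos, radius 10
        f=lambda p: np.hypot(u-p[0]-p[2]*(hh-.05),v-p[1]-p[3]*(hh-.05))-.010
        q=least_squares(f,[np.median(u),np.median(v),0,0],loss='soft_l1',f_scale=.001).x
        f2=lambda p: np.hypot(u-p[0],v-p[1])-.010
        q2=least_squares(f2,q[:2],loss='soft_l1',f_scale=.001)
        print(nm,st[i],hh.min().round(3),hh.max().round(3),'uv',q.round(4),q2.x.round(4),'rms',np.std(q2.fun).round(4),'world at h0',(c0+q2.x[0]*x+q2.x[1]*y).round(4))
E
```

```text
[-0.6398712   0.06116176 -0.76604444] [-0.09515081 -0.99546287  0.        ] [-0.7625688   0.07288975  0.64278761]
side0 [238 156  22  16 153] 0.014 0.086 uv [-0.0629 -0.1125  0.0222  0.0008] [-0.063  -0.1125] rms 0.0021 world at h0 [0.5861 0.2892 0.1605]
side0 [283 182  23  16 165] 0.016 0.086 uv [-0.0634  0.0878  0.0191 -0.0101] [-0.0634  0.0878] rms 0.0016 world at h0 [0.5673 0.0898 0.1608]
scene0 [379 211  12  37 350] 0.014 0.086 uv [-0.0637  0.0862  0.0325  0.0061] [-0.0638  0.0862] rms 0.0014 world at h0 [0.5677 0.0913 0.1611]
scene0 [481 213  13  36 369] 0.014 0.086 uv [-0.0633 -0.114   0.0395 -0.0029] [-0.0634 -0.114 ] rms 0.0015 world at h0 [0.5865 0.2907 0.1608]
```

```bash
cat > plan.py <<'E'
from fit import *
from scipy.spatial.transform import Rotation as Ro, Slerp
A0=np.radians(174.54)
def grasp_R(a=A0):
    x,y,n=axes(a); return np.stack([-n,y,x],1)
B=np.array([0.5675,0.0906,0.1610]); N=axes(A0)[2]
def now():
    s=r.get_state(); return np.array(s['tcp_pos']),Ro.from_euler('xyz',s['eef_rot'],degrees=True),s
def plan(p1,R1,n,start=None,nr=None):
    p,Rr=start if start else now()[:2]
    R1=R1 if isinstance(R1,Ro) else Ro.from_matrix(R1)
    nr=nr or n
    w=(Rr.inv()*R1).as_rotvec()/nr; d=(p1-p)/n; S=[];T=[]
    for i in range(n):
        S.append((Rr.inv().apply(d)/0.1).round(3).tolist())
        ww=w if i<nr else w*0
        T.append((ww/1.5).round(4).tolist()); Rr=Rr*Ro.from_rotvec(ww)
    for k in range(0,n,8): print('slide',S[k:k+8],'\nturn',T[k:k+8])
    print('dist/row',np.linalg.norm(d),'deg/row',np.degrees(np.linalg.norm(w)))
    return p1,R1
E
python3 - <<'E'
from plan import *
plan(np.array([.618,.088,.33]),grasp_R(),16,nr=8)
G=B+.036*N; print(G,grasp_R())
E
```

```text
slide [[0.324, 0.205, -0.056], [0.309, 0.219, -0.08], [0.292, 0.233, -0.103], [0.272, 0.247, -0.123], [0.25, 0.26, -0.142], [0.226, 0.273, -0.159], [0.199, 0.284, -0.173], [0.172, 0.295, -0.184]] 
turn [[-0.0101, -0.0576, -0.0282], [-0.0101, -0.0576, -0.0282], [-0.0101, -0.0576, -0.0282], [-0.0101, -0.0576, -0.0282], [-0.0101, -0.0576, -0.0282], [-0.0101, -0.0576, -0.0282], [-0.0101, -0.0576, -0.0282], [-0.0101, -0.0576, -0.0282]]
slide [[0.143, 0.304, -0.193], [0.143, 0.304, -0.193], [0.143, 0.304, -0.193], [0.143, 0.304, -0.193], [0.143, 0.304, -0.193], [0.143, 0.304, -0.193], [0.143, 0.304, -0.193], [0.143, 0.304, -0.193]] 
turn [[-0.0, -0.0, -0.0], [-0.0, -0.0, -0.0], [-0.0, -0.0, -0.0], [-0.0, -0.0, -0.0], [-0.0, -0.0, -0.0], [-0.0, -0.0, -0.0], [-0.0, -0.0, -0.0], [-0.0, -0.0, -0.0]]
dist/row 0.03877197025669019 deg/row 5.577707791874096
[0.54004752 0.09322403 0.18414035] [[ 0.7625688  -0.09515081 -0.6398712 ]
 [-0.07288975 -0.99546287  0.06116176]
 [-0.64278761  0.         -0.76604444]]
```

apply_moves(slide=[[0.3,0.15,-0.35],[0.309,0.219,-0.25],[0.292,0.233,-0.1],[0.272,0.247,-0.12],[0.25,0.26,-0.14],[0.226,0.273,-0.14],[0.2,0.284,-0.15],[0.172,0.295,-0.15]], turn=[[-0.0101,-0.0576,-0.0282],[-0.0101,-0.0576,-0.0282],[-0.0101,-0.0576,-0.0282],[-0.0101,-0.0576,-0.0282],[-0.0101,-0.0576,-0.0282],[-0.0101,-0.0576,-0.0282],[-0.0101,-0.0576,-0.0282],[-0.0101,-0.0576,-0.0282]], jaw=[0,0,0,0,0,0,0,0])

```text
time_s: 0.95
tcp_pos: [0.4538, 0.353, 0.3248]
eef_rot: [-179.7, 40.2, -5.2]
contact_force: [1.3, -0.1, -0.0]
gripper_width: 0.0877
```

```bash
python3 - <<'E'
from plan import *
print(now())
plan(np.array([.618,.088,.33]),grasp_R(),8,nr=8)
E
```

```text
(array([0.45382   , 0.35295323, 0.32484126]), Rotation.from_matrix(array([[ 0.76084378, -0.09422769, -0.64205754],
                            [-0.06948455, -0.99554303,  0.06376504],
                            [-0.64520434, -0.00390215, -0.76400009]])), {'time_s': 0.95, 'joints': array([  38.27186835,   28.55174766,   24.82563995,  -29.46324332,
       -114.45252478,   40.8192785 ]), 'qd': array([-41.8254615 ,  28.6235006 ,  30.93604504, -19.13801556,
       -60.41405986,  48.89145708]), 'joint_torque': array([  1.61085315, -73.54306698,  27.04101384,   5.61959177,
         0.2972426 ,  -1.25772089]), 'tcp_pos': array([0.45382   , 0.35295323, 0.32484126]), 'eef_rot': array([-179.70736267,   40.18099792,   -5.21809956]), 'contact_force': array([ 1.26551603, -0.06038308, -0.03848699]), 'moment': array([-0.17557815, -2.25880354, -0.05146077]), 'gripper_width': 0.08771490928402188})
slide [[0.175, 0.31, -0.158], [0.175, 0.31, -0.158], [0.175, 0.31, -0.157], [0.176, 0.31, -0.157], [0.176, 0.31, -0.157], [0.176, 0.31, -0.157], [0.176, 0.31, -0.157], [0.176, 0.31, -0.157]] 
turn [[-0.0002, 0.0003, 0.0003], [-0.0002, 0.0003, 0.0003], [-0.0002, 0.0003, 0.0003], [-0.0002, 0.0003, 0.0003], [-0.0002, 0.0003, 0.0003], [-0.0002, 0.0003, 0.0003], [-0.0002, 0.0003, 0.0003], [-0.0002, 0.0003, 0.0003]]
dist/row 0.03896751453474438 deg/row 0.0366010031961309
```

apply_moves(slide=[[0.175,0.31,-0.16],[0.175,0.31,-0.16],[0.175,0.31,-0.16],[0.175,0.31,-0.16],[0.175,0.31,-0.16],[0.175,0.31,-0.16],[0.175,0.31,-0.16],[0,0,0]], turn=[[0,0,0],[0,0,0],[0,0,0],[0,0,0],[0,0,0],[0,0,0],[0,0,0],[0,0,0]], jaw=[0,0,0,0,0,0,0,0])

```text
time_s: 1.75
tcp_pos: [0.5989, 0.1184, 0.3294]
eef_rot: [180.0, 40.1, -5.8]
contact_force: [-0.3, 0.6, -0.1]
gripper_width: 0.0876
```

```bash
python3 - <<'E'
from plan import *
print(now()[:2])
R=grasp_R(); plan(B+.036*N-.075*R[:,2],R,8)
shot('wrist','w1')
s=shot('side','s1')
cv2.imwrite('pics/s1c.png',cv2.resize(s['pixels'][60:330,130:450],(800,675))[:600])
E
```

```text
(array([0.59890404, 0.11842331, 0.3293853 ]), Rotation.from_matrix(array([[ 7.60803813e-01, -1.00145906e-01, -6.41208512e-01],
                            [-7.68948470e-02, -9.94972641e-01,  6.41609445e-02],
                            [-6.44410382e-01,  4.91739191e-04, -7.64679683e-01]])))
slide [[0.063, 0.038, 0.09], [0.063, 0.038, 0.09], [0.063, 0.038, 0.09], [0.063, 0.038, 0.09], [0.063, 0.038, 0.09], [0.063, 0.038, 0.09], [0.063, 0.038, 0.09], [0.063, 0.038, 0.09]] 
turn [[-0.0002, 0.0002, -0.0003], [-0.0002, 0.0002, -0.0003], [-0.0002, 0.0002, -0.0003], [-0.0002, 0.0002, -0.0003], [-0.0002, 0.0002, -0.0003], [-0.0002, 0.0002, -0.0003], [-0.0002, 0.0002, -0.0003], [-0.0002, 0.0002, -0.0003]]
dist/row 0.011667711424880356 deg/row 0.03918478719079734
```

View pics/w1.png

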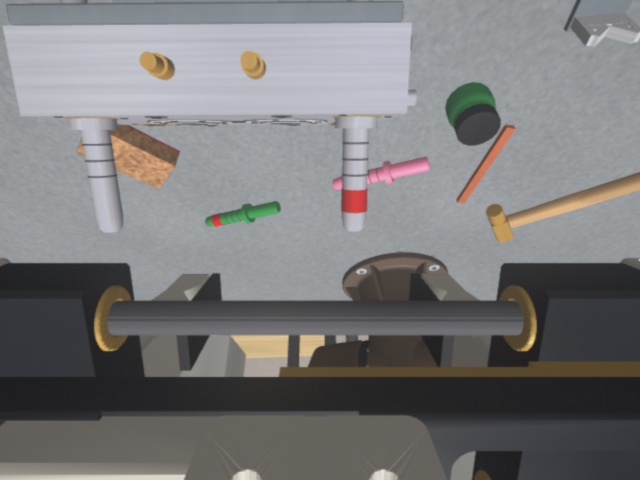

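View pics/s1c.png

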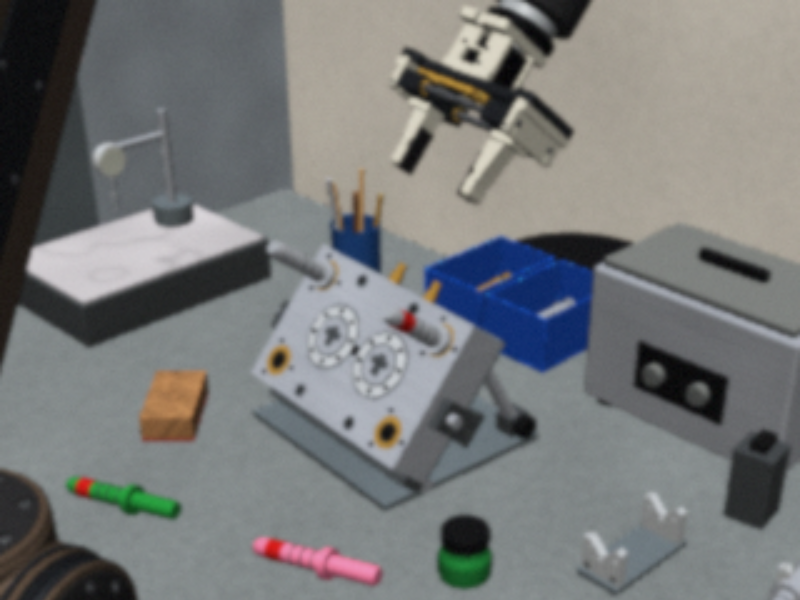

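The wrist view shows the red pillar at (355,125–230) with its band at (355,200), and the plain pillar at (100,130–230). I'll refit the axis from this close view.

```bash
python3 - <<'E'
from fit import *
a=np.radians(174.54); x,y,n=axes(a); c0=np.array([0.53507,0.18107,0.11225])
c=load('w1');P,ok=pts(c); h=(P-c0)@n; U=(P-c0)@x; V=(P-c0)@y
m=ok&(h>0.012)&(h<0.074)&(abs(U+.063)<.03)&(abs(abs(V+.013)-.1)<0.03)
k,l,st,ce=cv2.connectedComponentsWithStats(m.astype(np.uint8))
for i in range(1,k):
    if st[i,4]<40: continue
    s=l==i; u,v,hh=U[s],V[s],h[s]
    f=lambda p: np.hypot(u-p[0]-p[2]*(hh-.036),v-p[1]-p[3]*(hh-.036))-.010
    q=least_squares(f,[-.063,np.median(v),0,0],loss='soft_l1',f_scale=.001)
    print(st[i],q.x.round(4),np.std(q.fun).round(5),(c0+q.x[0]*x+q.x[1]*y+.036*n).round(4))
p=c['pixels'].astype(int); red=(p[...,2]>130)&(p[...,1]<60)&(p[...,0]<60)&ok&(abs(U+.063)<.03)
print('band h',h[red].min(),h[red].max(),np.median(h[red]),'expect .054-.072')
al=ok&(abs(U+.063)<.03)&(abs(V-.0870)<.02)&(h>.01); print('nose h',h[al].max())
E
```

```text
[ 341  132   28   82 2084] [-0.0656  0.0867  0.0191  0.0003] 0.00058 [0.5414 0.0934 0.1857]
[  80  134   42   81 2330] [-0.0652 -0.1133  0.0288  0.0009] 0.00067 [0.5601 0.2925 0.1853]
band h 0.0604355662156172 0.07095705105825506 0.06640231628534793 expect .054-.072
nose h 0.08925172612123561
```

```bash
cat >> plan.py <<'E'
_x,_y,_n=axes(A0)
G=np.array([0.53507,0.18107,0.11225])-.0645*_x+.0868*_y+.036*_n
GT=G+.005*_x   # tcp at grasp
E
python3 - <<'E'
from plan import *
R=grasp_R(); print(GT)
s=plan(GT-.075*R[:,2],R,6)
E
```

```text
[0.53743077 0.09364873 0.18097   ]
slide [[0.087, 0.057, 0.126], [0.087, 0.057, 0.126], [0.087, 0.056, 0.126], [0.087, 0.056, 0.126], [0.087, 0.056, 0.126], [0.087, 0.056, 0.126]] 
turn [[-0.0003, 0.0002, -0.0001], [-0.0003, 0.0002, -0.0001], [-0.0003, 0.0002, -0.0001], [-0.0003, 0.0002, -0.0001], [-0.0003, 0.0002, -0.0001], [-0.0003, 0.0002, -0.0001]]
dist/row 0.016316078898200873 deg/row 0.02989867442691064
```

apply_moves(slide=[[0.087,0.056,0.126],[0.087,0.056,0.126],[0.087,0.056,0.126],[0.087,0.056,0.126],[0.087,0.056,0.126],[0.087,0.056,0.126],[0,0,0]], turn=[[0,0,0],[0,0,0],[0,0,0],[0,0,0],[0,0,0],[0,0,0],[0,0,0]], jaw=[0,0,0,0,0,0,0])

```text
time_s: 2.55
tcp_pos: [0.584, 0.091, 0.2377]
eef_rot: [-179.9, 40.2, -5.4]
contact_force: [-1.3, -0.1, -0.2]
gripper_width: 0.0873
```

```bash
python3 - <<'E'
from plan import *
R=grasp_R(); print(now()[0],now()[2]['eef_rot'])
s=plan(GT,R,6)
E
```

```text
[0.58401446 0.09095849 0.23771431] [-179.91630099   40.21874375   -5.37811993]
slide [[0.002, 0.003, 0.122], [0.002, 0.003, 0.122], [0.002, 0.003, 0.122], [0.001, 0.003, 0.122], [0.001, 0.003, 0.122], [0.001, 0.003, 0.122]] 
turn [[-0.0001, 0.0004, 0.0001], [-0.0001, 0.0004, 0.0001], [-0.0001, 0.0004, 0.0001], [-0.0001, 0.0004, 0.0001], [-0.0001, 0.0004, 0.0001], [-0.0001, 0.0004, 0.0001]]
dist/row 0.01224426681852675 deg/row 0.03827105088657205
```

apply_moves(slide=[[0.002,0.003,0.122],[0.002,0.003,0.122],[0.001,0.003,0.122],[0.001,0.003,0.122],[0.001,0.003,0.122],[0.001,0.003,0.122],[0,0,0],[0,0,0]], turn=[[0,0.0005,0],[0,0.0005,0],[0,0.0005,0],[0,0.0005,0],[0,0,0],[0,0,0],[0,0,0],[0,0,0]], jaw=[0,0,0,0,0,0,0,0])

```text
time_s: 3.35
tcp_pos: [0.5395, 0.0936, 0.1837]
eef_rot: [-179.8, 39.8, -5.3]
contact_force: [0.5, -0.2, 0.3]
gripper_width: 0.0877
```

```bash
python3 - <<'E'
from plan import *
R=grasp_R(); p,Rr,s=now(); print(p,s['eef_rot'],s['contact_force'],Rr.inv().apply(p-GT))
shot('wrist','w2')
c=shot('side','s2'); cv2.imwrite('pics/s2c.png',cv2.resize(c['pixels'][100:260,210:390],(675,600)))
E
```

```text
[0.53948066 0.09361396 0.18368204] [-179.84967208   39.77615885   -5.32013961] [ 0.54514008 -0.24077976  0.29523258] [-0.000164   -0.00016434 -0.00339183]
```

View pics/w2.png

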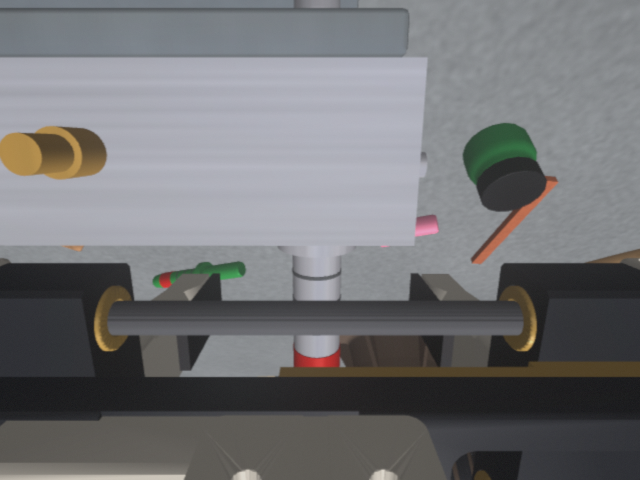

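View pics/s2c.png

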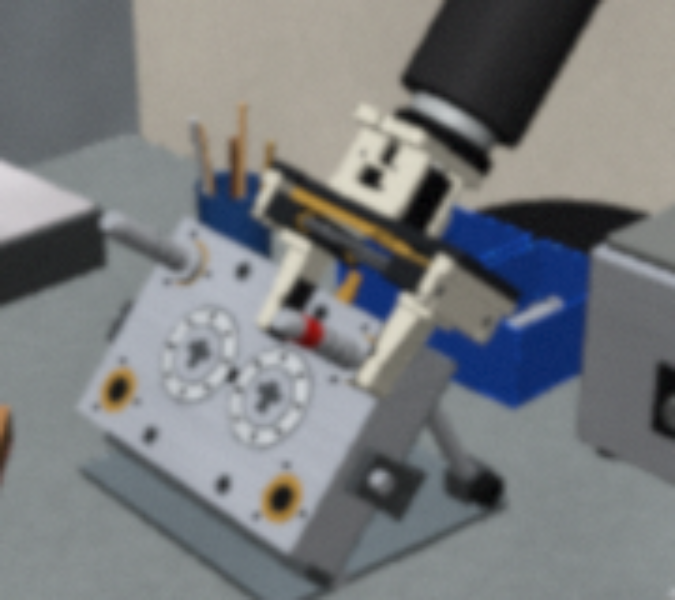

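The wrist view shows the pillar at column 317, centred between the fingers (100 and 537). The side crop shows the fingers on either side of the pillar between the band and the collar. I'll close lightly first.

apply_moves(slide=[[0,0,0.03],[0,0,0],[0,0,0],[0,0,0],[0,0,0],[0,0,0]], turn=[[0,0,0],[0,0,0],[0,0,0],[0,0,0],[0,0,0],[0,0,0]], jaw=[0.5,0.65,0.7,0.74,0.8,1], newtons=8)

```text
time_s: 4.05
tcp_pos: [0.5372, 0.0931, 0.1804]
eef_rot: [-179.9, 39.8, -5.4]
contact_force: [0.3, 0.5, 0.7]
gripper_width: 0.0452
```

apply_moves(slide=[[0,0,0],[0,0,0],[0,0,0]], turn=[[0,0,0],[0,0,0],[0,0,0]], jaw=[1,1,1])

```text
time_s: 4.35
tcp_pos: [0.5372, 0.0932, 0.1804]
eef_rot: [-179.9, 39.8, -5.4]
contact_force: [-0.6, -0.5, 0.6]
gripper_width: 0.0214
```

```bash
python3 - <<'E'
from plan import *
p,Rr,s=now(); print(p,s['eef_rot'],s['contact_force'],s['moment'],Rr.inv().apply(p-GT),'Ftool',Rr.inv().apply(s['contact_force']),s['gripper_width'])
E
```

```text
[0.53720929 0.09317413 0.18042715] [-179.86278784   39.8356777    -5.38469158] [-0.60615144 -0.5165231   0.57578343] [-0.24909063 -2.10645099 -0.04888712] [0.00021262 0.00049455 0.00052838] Ftool [-0.7950197   0.57091733 -0.0879734 ] 0.021364090560157225
```

apply_moves(slide=[[0,0,0],[0,0,0],[0,0,0]], turn=[[0,0,0],[0,0,0],[0,0,0]], jaw=[1,1,1])

```text
time_s: 4.65
tcp_pos: [0.5372, 0.0932, 0.1804]
eef_rot: [-179.9, 39.8, -5.4]
contact_force: [-0.6, 0.6, 0.3]
gripper_width: 0.0195
```

```bash
python3 - <<'E'
from plan import *
p,Rr,s=now(); print(s['contact_force'],s['moment'],'Ftool',Rr.inv().apply(s['contact_force']),s['gripper_width'])
E
```

```text
[-0.58204556  0.59198318  0.33693382] [-0.08551114 -2.15521555 -0.07217266] Ftool [-0.70348427 -0.5343729   0.14933522] 0.019463235959977072
```

apply_moves(slide=[[0,0,0],[0,0,0],[0,0,0],[-0.02,0,0],[-0.03,0,0],[-0.03,0,0],[0,0,0]], turn=[[0,0,0],[0,0,0],[0,0,0],[0,0,0],[0,0,0],[0,0,0],[0,0,0]], jaw=[1,1,1,1,1,1,1], newtons=40)

```text
time_s: 5.35
tcp_pos: [0.5307, 0.0938, 0.186]
eef_rot: [-179.8, 39.8, -5.4]
contact_force: [-0.4, 0.7, -3.1]
gripper_width: 0.0194
```

```bash
python3 - <<'E'
from plan import *
p,Rr,s=now(); print(s['contact_force'],s['moment'],'Ftool',Rr.inv().apply(s['contact_force']),s['gripper_width'],Rr.inv().apply(p-GT),s['eef_rot'])
c=shot('side','s3'); cv2.imwrite('pics/s3c.png',cv2.resize(c['pixels'][100:260,210:390],(675,600)))
E
```

```text
[-0.39536508  0.65698768 -3.06672503] [-0.23372384 -2.73979171 -0.04455667] Ftool [ 1.6151419  -0.6100928   2.64799022] 0.0193790897539305 [-0.00834624  0.00048801  0.00047013] [-179.84844761   39.83826701   -5.37105267]
```

View pics/s3c.png

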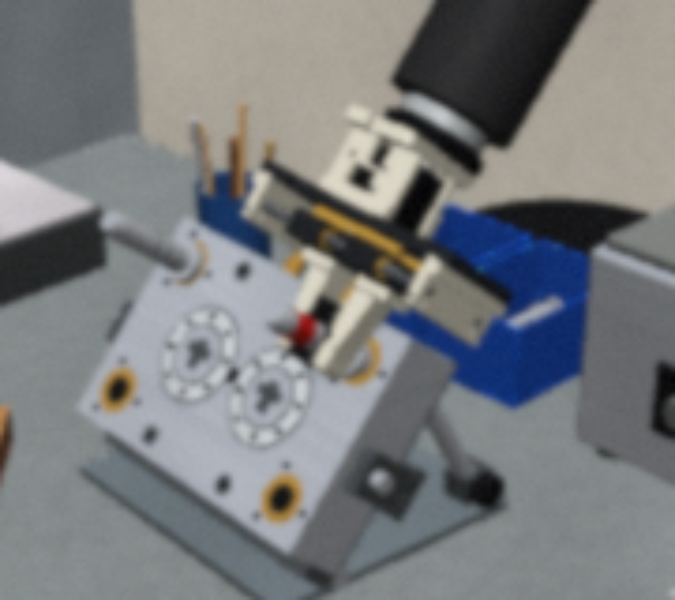

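The pillar is coming out; the side crop shows the collar lifted off the face and the wrist carries about its weight. I'll continue along the bore.

apply_moves(slide=[[-0.04,0,0],[-0.06,0,0],[-0.06,0,0],[-0.06,0,0],[-0.06,0,0],[-0.05,0,0],[-0.04,0,0],[0,0,0]], turn=[[0,0,0],[0,0,0],[0,0,0],[0,0,0],[0,0,0],[0,0,0],[0,0,0],[0,0,0]], jaw=[1,1,1,1,1,1,1,1])

```text
time_s: 6.2
tcp_pos: [0.5026, 0.0965, 0.2099]
eef_rot: [-179.8, 39.8, -5.4]
contact_force: [0.1, -0.7, -2.5]
gripper_width: 0.0187
```

```bash
python3 - <<'E'
from plan import *
p,Rr,s=now(); print('Ftool',Rr.inv().apply(s['contact_force']),s['gripper_width'],Rr.inv().apply(p-GT),s['eef_rot'])
E
```

```text
Ftool [1.69260928 0.68328377 1.82549045] 0.018650206732630722 [-0.04533085  0.00043314  0.00013976] [-179.83356584   39.79010169   -5.35488469]
```

```bash
python3 - <<'E'
from plan import *
c=shot('side','s4'); w=shot('wrist','w4')
a=cv2.resize(c['pixels'][110:250,220:380],(640,560)); cv2.imwrite('pics/s4c.png',a)
E
```

```text
(no output)
```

View pics/s4c.png

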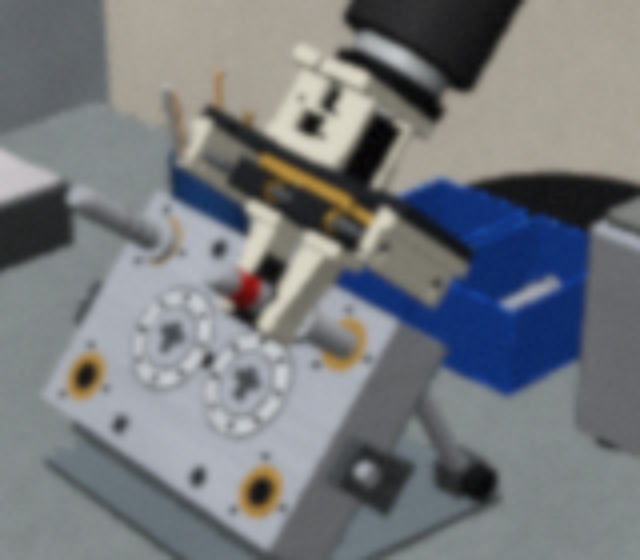

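View pics/w4.png

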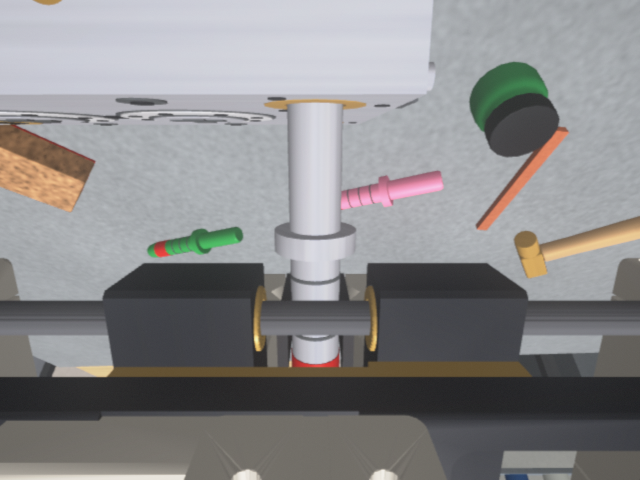

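The grip is holding: the wrist view shows the shank at (315,100–230), straight and nearly out. I'll draw it the rest of the way.

apply_moves(slide=[[-0.03,0,0],[-0.04,0,0],[-0.04,0,0],[-0.04,0,0],[-0.04,0,0],[0,0,0],[0,0,0]], turn=[[0,0,0],[0,0,0],[0,0,0],[0,0,0],[0,0,0],[0,0,0],[0,0,0]], jaw=[1,1,1,1,1,1,1])

```text
time_s: 7.0
tcp_pos: [0.4883, 0.0978, 0.2216]
eef_rot: [-179.8, 39.8, -5.4]
contact_force: [0.0, 1.1, -3.7]
gripper_width: 0.0187
```

```bash
python3 - <<'E'
from plan import *
p,Rr,s=now(); print('Ftool',Rr.inv().apply(s['contact_force']),s['gripper_width'],Rr.inv().apply(p-GT),s['eef_rot'])
c=shot('wrist','w5'); P,ok=pts(c); x,y,n=axes(A0)
c0=G-.036*n; h=(P-c0)@n; U=(P-c0)@x; V=(P-c0)@y
m=ok&(h>0.012)&(h<.055)&(abs(U)<.02)&(abs(V)<.016)
u,v,hh=U[m],V[m],h[m]
print('tail h min',h[ok&(abs(U)<.0085)&(abs(V)<.008)&(h>-.01)&(h<.05)].min())
f=lambda p: np.hypot(u-p[0]-p[2]*hh,v-p[1]-p[3]*hh)-.010
q=least_squares(f,[0,0,0,0],loss='soft_l1',f_scale=.001); print(q.x.round(4),np.std(q.fun),m.sum())
E
```

```text
Ftool [ 2.28643855 -1.08434104  2.88535942] 0.018703607621419344 [-0.06390616  0.00046474  0.00038919] [-179.84958187   39.81342355   -5.37664011]
tail h min -0.004325424770796759
[-0.0027 -0.0001  0.0149  0.0008] 0.0005619345908221236 6611
```

View pics/w5.png

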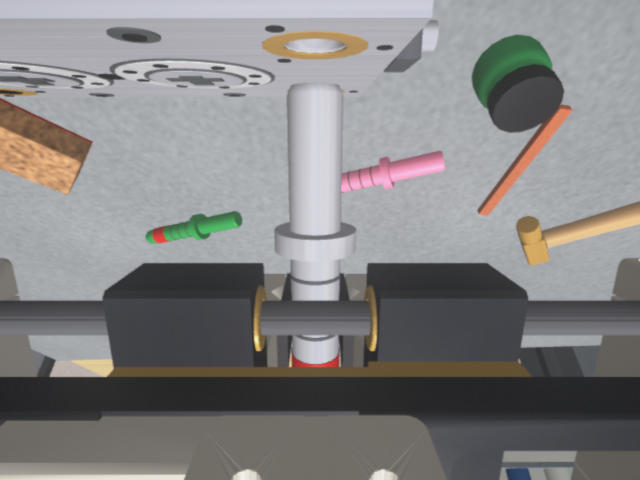

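Clear of the bore: the tail is at (315,88), below the empty sleeve at (315,45). Next I measure the pillar's offset in the hand from its collar and tail edges.

```bash
python3 - <<'E'
from plan import *
p,Rr,s=now(); c=load('w5'); P,ok=pts(c); T=Rr.inv().apply((P-p).reshape(-1,3)).reshape(P.shape)
m=ok&(abs(T[...,1])<.017)&(abs(T[...,2])<.03)&(T[...,0]>.012)&(T[...,0]<.11)
rr=np.hypot(T[...,1],T[...,2]+.005)
col=m&(abs(T[...,1])>.012)&(T[...,0]<.05)
print('collar x',np.percentile(T[...,0][col],[1,5,50,95,99]))
cen=m&(abs(T[...,1])<.005); xs=T[...,0][cen]; print('tail max x',xs.max(), np.percentile(xs,99))
sh=m&(T[...,0]>.045)&(T[...,0]<.082); u=T[...,0][sh]; v=T[...,1][sh]; w=T[...,2][sh]
q=least_squares(lambda a: np.hypot(v-a[0]-a[2]*(u-.06),w-a[1]-a[3]*(u-.06))-.01,[0,-.005,0,0],loss='soft_l1',f_scale=.001); print(q.x)
# high-x row print of tail column
cc=[(v0,T[v0,315,0].round(4),T[v0,315,2].round(4)) for v0 in range(82,100,2)]; print(cc)
E
```

```text
collar x [0.0265175  0.0270822  0.0328139  0.03473993 0.03485929]
tail max x 0.10434944253902945 0.1031486992499709
[-0.00055132 -0.00760006 -0.00036048 -0.01857921]
[(82, np.float64(0.0988), np.float64(0.0667)), (84, np.float64(0.0856), np.float64(-0.0183)), (86, np.float64(0.0852), np.float64(-0.0164)), (88, np.float64(0.0845), np.float64(-0.0173)), (90, np.float64(0.0838), np.float64(-0.0179)), (92, np.float64(0.0831), np.float64(-0.0191)), (94, np.float64(0.0825), np.float64(-0.0183)), (96, np.float64(0.0819), np.float64(-0.0184)), (98, np.float64(0.0813), np.float64(-0.0185))]
```

apply_moves(slide=[[-0.08,0,0],[-0.12,0,0],[-0.12,0,0],[-0.1,0.05,0],[-0.05,0.2,-0.05],[0,0.3,-0.05],[0,0.3,0],[0,0.3,0]], turn=[[0,0,0],[0,0,0],[0,0,0],[0,0,0],[0,0,0],[0,0,0],[0,0,0],[0,0,0]], jaw=[1,1,1,1,1,1,1,1], newtons=50)

```text
time_s: 7.85
tcp_pos: [0.4472, -0.0157, 0.2599]
eef_rot: [-179.8, 39.8, -5.4]
contact_force: [0.1, -0.3, -3.5]
gripper_width: 0.0188
```

```bash
cat >> plan.py <<'E'
def place_R(yaw=-1.0,tilt=0.0):  # tool x along cradle +x, tool z down
    return Ro.from_euler('xyz',[180,tilt,yaw],degrees=True)
E
python3 - <<'E'
from plan import *
p,Rr,s=now(); print(p,s['eef_rot'],s['contact_force'],s['joints'])
plan(np.array([.5755,-.161,.17]),place_R(),8)
E
```

```text
[ 0.44721433 -0.01570087  0.25985189] [-179.84930851   39.77217397   -5.36500887] [ 0.10355706 -0.28600239 -3.4572272 ] [  12.767845     23.41459059    1.37873007  -12.10168075 -105.92787201
   72.49699354]
slide [[0.208, 0.166, -0.027], [0.208, 0.168, -0.008], [0.206, 0.17, 0.01], [0.203, 0.171, 0.028], [0.198, 0.173, 0.046], [0.191, 0.175, 0.064], [0.184, 0.176, 0.081], [0.174, 0.178, 0.097]] 
turn [[-0.0024, 0.0578, -0.0062], [-0.0024, 0.0578, -0.0062], [-0.0024, 0.0578, -0.0062], [-0.0024, 0.0578, -0.0062], [-0.0024, 0.0578, -0.0062], [-0.0024, 0.0578, -0.0062], [-0.0024, 0.0578, -0.0062], [-0.0024, 0.0578, -0.0062]]
dist/row 0.02670510668057342 deg/row 5.00091575209015
```

apply_moves(slide=[[0.19,0.166,-0.027],[0.208,0.168,-0.008],[0.206,0.17,0.01],[0.203,0.171,0.028],[0.198,0.173,0.046],[0.191,0.175,0.064],[0.184,0.176,0.081],[0.15,0.13,0.08]], turn=[[-0.0024,0.0578,-0.0062],[-0.0024,0.0578,-0.0062],[-0.0024,0.0578,-0.0062],[-0.0024,0.0578,-0.0062],[-0.0024,0.0578,-0.0062],[-0.0024,0.0578,-0.0062],[-0.0024,0.0578,-0.0062],[-0.0024,0.0578,-0.0062]], jaw=[1,1,1,1,1,1,1,1])

```text
time_s: 8.65
tcp_pos: [0.5721, -0.1561, 0.1723]
eef_rot: [180.0, -0.1, -1.0]
contact_force: [0.6, -0.0, -3.2]
gripper_width: 0.0184
```

apply_moves(slide=[[0,0,0],[0,0,0]], turn=[[0,0,0],[0,0,0]], jaw=[1,1])

```text
time_s: 8.85
tcp_pos: [0.5711, -0.155, 0.1726]
eef_rot: [180.0, 0.2, -1.1]
contact_force: [1.7, 0.2, -2.9]
gripper_width: 0.0184
```

```bash
python3 - <<'E'
from plan import *
p,Rr,s=now(); print(p,s['eef_rot'],s['contact_force'],s['gripper_width'])
for n in ['wrist','scene','side']: shot(n,n[0:2]+'6')
a=load('sc6')['pixels'][220:380,150:350]; b=load('si6')['pixels'][180:330,300:480]
cv2.imwrite('pics/x6.png',np.vstack([cv2.resize(a,(400,300)),cv2.resize(b,(400,300))]))
E
```

```text
[ 0.57114451 -0.15498661  0.17264273] [179.99767974   0.18507512  -1.05538197] [ 1.71064753  0.17829032 -2.90038523] 0.01836976918496551
```

View pics/wr6.png

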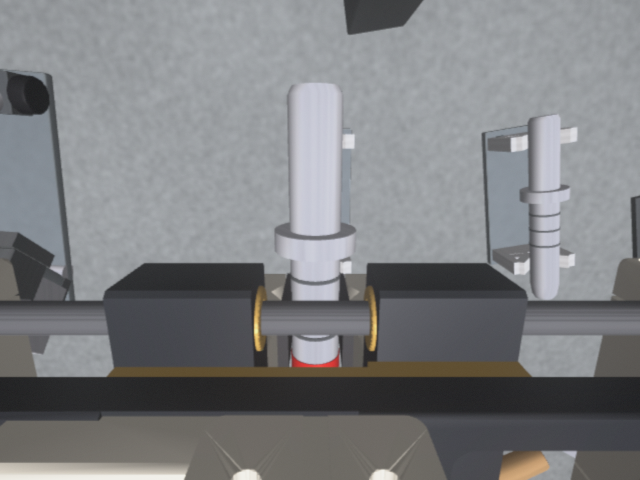

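View pics/x6.png

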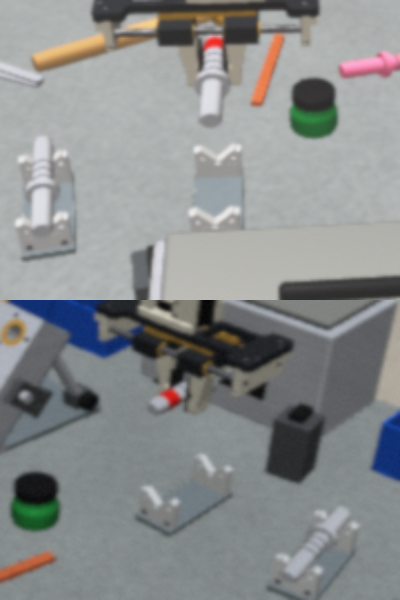

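apply_moves(slide=[[0,-0.2,0],[0,-0.3,0],[0,-0.2,0],[0,0,0],[0,0,0],[0,0,0]], turn=[[0,0,0],[0,0,0],[0,0,0],[0,0,0],[0,0,0],[0,0,0]], jaw=[1,1,1,1,1,1])

```text
time_s: 9.6
tcp_pos: [0.5738, -0.0845, 0.1721]
eef_rot: [-180.0, 0.1, -1.0]
contact_force: [-0.3, 0.2, -4.0]
gripper_width: 0.0188
```

```bash
python3 - <<'E'
from plan import *
p,Rr,s=now(); print(p,s['eef_rot'],s['contact_force'])
c=shot('wrist','w7'); P,ok=pts(c)
reg=ok&(P[...,0]>.5)&(P[...,0]<.68)&(P[...,1]<-.12)&(P[...,1]>-.21)
b=P[reg&(P[...,2]>.003)&(P[...,2]<.014)]; t=P[reg&(P[...,2]>.018)&(P[...,2]<.06)]
for q in (b,t):
    q=q[:,:2]; print(len(q),np.percentile(q,[0.5,99.5],0).round(4), cv2.minAreaRect((q*1000).astype(np.float32)))
for lo,hi in((.52,.56),(.63,.66)):
    k=t[(t[:,0]>lo)&(t[:,0]<hi)]; print(np.percentile(k,[1,50,99],0).round(4))
E
```

```text
[ 0.57378791 -0.08448134  0.17207092] [-1.79996545e+02  9.15922806e-02 -9.87638139e-01] [-0.25048792  0.16054988 -4.00563358]
7058 [[ 0.5419 -0.207 ]
 [ 0.6772 -0.1241]] ((605.981689453125, -165.150390625), (147.7212371826172, 90.0416030883789), 0.16351209580898285)
1600 [[ 0.5452 -0.1835]
 [ 0.6452 -0.1352]] ((593.5693359375, -159.57032775878906), (47.32270431518555, 103.93534088134766), 89.01596069335938)
[[ 0.5452 -0.1815  0.0187]
 [ 0.5488 -0.1582  0.0317]
 [ 0.5496 -0.1352  0.0441]]
[[ 0.6351 -0.1834  0.02  ]
 [ 0.64   -0.1615  0.0434]
 [ 0.645  -0.1368  0.05  ]]
```

View pics/w7.png

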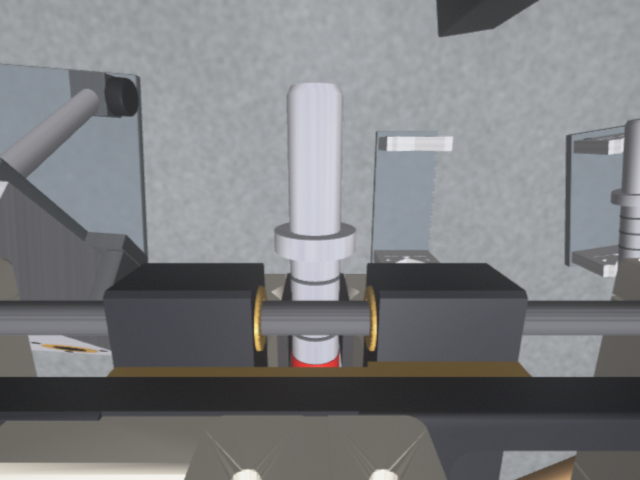

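```bash
python3 - <<'E'
from plan import *
p,Rr,s=now(); c=load('w7'); P,ok=pts(c); T=Rr.inv().apply((P-p).reshape(-1,3)).reshape(P.shape)
m=ok&(abs(T[...,1])<.017)&(abs(T[...,2])<.03)&(T[...,0]>.012)&(T[...,0]<.11)
col=m&(abs(T[...,1])>.012)&(T[...,0]<.05); print('collar',np.percentile(T[...,0][col],[1,99]),'tail',np.percentile(T[...,0][m&(abs(T[...,1])<.005)],[99,99.9]))
sh=m&(T[...,0]>.045)&(T[...,0]<.082); u=T[...,0][sh]; v=T[...,1][sh]; w=T[...,2][sh]
q=least_squares(lambda a: np.hypot(v-a[0]-a[2]*(u-.06),w-a[1]-a[3]*(u-.06))-.01,[0,-.005,0,0],loss='soft_l1',f_scale=.001); print(q.x)
plan(np.array([.5755,-.160,.09]),place_R(-1,0),8)
E
```

```text
collar [0.01202591 0.03616952] tail [0.08708635 0.08769643]
[-0.00076236 -0.00756163 -0.00108748 -0.01562974]
slide [[0.004, 0.094, 0.103], [0.004, 0.094, 0.103], [0.004, 0.094, 0.103], [0.004, 0.094, 0.103], [0.004, 0.094, 0.103], [0.004, 0.094, 0.103], [0.004, 0.094, 0.103], [0.004, 0.094, 0.103]] 
turn [[-0.0, 0.0001, -0.0], [-0.0, 0.0001, -0.0], [-0.0, 0.0001, -0.0], [-0.0, 0.0001, -0.0], [-0.0, 0.0001, -0.0], [-0.0, 0.0001, -0.0], [-0.0, 0.0001, -0.0], [-0.0, 0.0001, -0.0]]
dist/row 0.013917847088814014 deg/row 0.011449937907667263
```

apply_moves(slide=[[0.003,0.1,0.05],[0.003,0.12,0.08],[0.002,0.12,0.1],[0,0.12,0.12],[0,0.12,0.12],[0,0.1,0.12],[0,0.075,0.12],[0,0,0.1]], turn=[[0,-0.003,0],[0,-0.003,0],[0,-0.002,0],[0,0,0],[0,0,0],[0,0,0],[0,0,0],[0,0,0]], jaw=[1,1,1,1,1,1,1,1])

```text
time_s: 10.45
tcp_pos: [0.5718, -0.1609, 0.0896]
eef_rot: [-180.0, 0.8, -1.1]
contact_force: [0.1, 0.3, -3.0]
gripper_width: 0.0188
```

apply_moves(slide=[[0,0,0],[0,0,0]], turn=[[0,0,0],[0,0,0]], jaw=[1,1])

```text
time_s: 10.65
tcp_pos: [0.5725, -0.1595, 0.091]
eef_rot: [-180.0, 0.8, -1.0]
contact_force: [-0.4, 0.2, -2.0]
gripper_width: 0.0187
```

```bash
python3 - <<'E'
from plan import *
p,Rr,s=now(); print(p,s['eef_rot'],s['contact_force'])
plan(np.array([.575,-.160,.055]),place_R(-1,.8),5)
for n in ['scene','side']: shot(n,n[0:2]+'8')
a=load('sc8')['pixels'][240:380,190:350]; b=load('si8')['pixels'][200:320,320:460]
cv2.imwrite('pics/x8.png',np.vstack([cv2.resize(a,(400,300)),cv2.resize(b,(400,300))]))
E
```

```text
[ 0.57247307 -0.15953213  0.09095604] [-179.99692301    0.76319119   -0.9667349 ] [-0.40897727  0.19947271 -1.97105157]
slide [[0.006, 0.001, 0.072], [0.006, 0.001, 0.072], [0.006, 0.001, 0.072], [0.006, 0.001, 0.072], [0.006, 0.001, 0.072]] 
turn [[-0.0, -0.0001, 0.0001], [-0.0, -0.0001, 0.0001], [-0.0, -0.0001, 0.0001], [-0.0, -0.0001, 0.0001], [-0.0, -0.0001, 0.0001]]
dist/row 0.007209551546041038 deg/row 0.009936056287558063
```

View pics/x8.png

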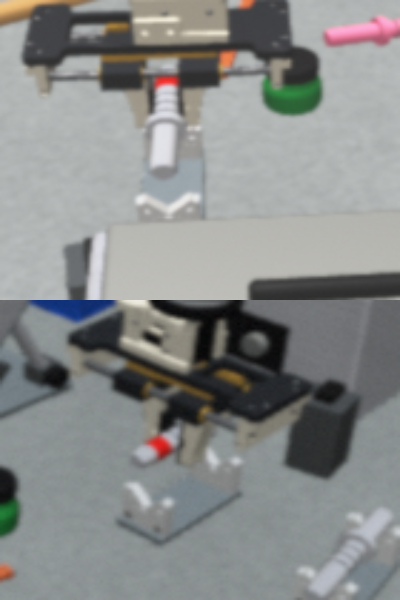

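Both crops show the pillar in line above the empty Vs with the collar between them. I'll lower it.

apply_moves(slide=[[0.006,0.001,0.07],[0.006,0.001,0.07],[0.006,0.001,0.07],[0.006,0.001,0.07],[0.004,0,0.05],[0,0,0.02],[0,0,0]], turn=[[0,0,0],[0,0,0],[0,0,0],[0,0,0],[0,0,0],[0,0,0],[0,0,0]], jaw=[1,1,1,1,1,1,1])

```text
time_s: 11.45
tcp_pos: [0.5744, -0.1603, 0.0555]
eef_rot: [-180.0, 0.8, -1.0]
contact_force: [0.3, 0.7, -3.2]
gripper_width: 0.0184
```

```bash
python3 - <<'E'
from plan import *
p,Rr,s=now(); print(p,s['eef_rot'],s['contact_force'],s['moment'])
for n in ['scene','side']: shot(n,n[0:2]+'9')
a=load('sc9')['pixels'][260:360,210:310]; b=load('si9')['pixels'][220:320,330:430]
cv2.imwrite('pics/x9.png',np.hstack([cv2.resize(a,(400,400)),cv2.resize(b,(400,400))]))
E
```

```text
[ 0.57439141 -0.16027948  0.05550666] [-179.99282398    0.80386972   -0.99817729] [ 0.29130167  0.68908787 -3.24360566] [-0.06707328  0.0075347   0.04660939]
```

View pics/x9.png

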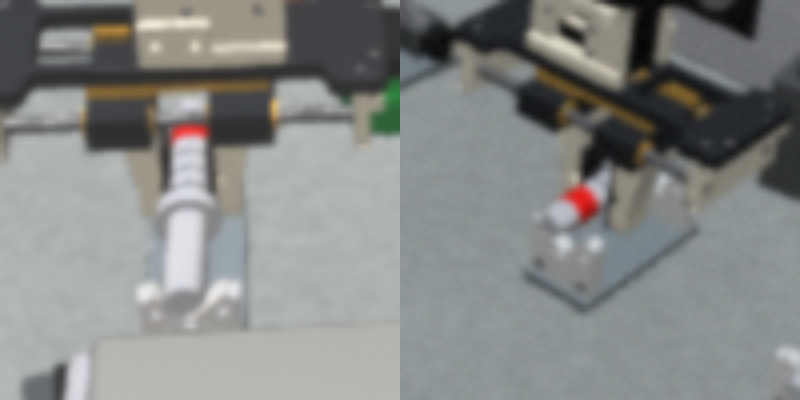

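apply_moves(slide=[[0.004,0,0.04],[0,0,0.04],[0,0,0.03],[0,0,0.02],[0,0,0]], turn=[[0,0,0],[0,0,0],[0,0,0],[0,0,0],[0,0,0]], jaw=[1,1,1,1,1])

```text
time_s: 12.05
tcp_pos: [0.5745, -0.1602, 0.0425]
eef_rot: [-180.0, 0.8, -1.0]
contact_force: [0.4, -0.5, -4.2]
gripper_width: 0.0182
```

apply_moves(slide=[[0,0,0.01],[0,0,0]], turn=[[0,0,0],[0,0,0]], jaw=[1,1])

```text
time_s: 12.25
tcp_pos: [0.5748, -0.1602, 0.042]
eef_rot: [-180.0, 0.8, -1.0]
contact_force: [-0.3, -0.3, -3.5]
gripper_width: 0.0186
```

apply_moves(slide=[[0,0,0.01],[0,0,0],[0,0,0.01],[0,0,0]], turn=[[0,0,0],[0,0,0],[0,0,0],[0,0,0]], jaw=[1,1,1,1])

```text
time_s: 12.65
tcp_pos: [0.575, -0.1601, 0.0402]
eef_rot: [-180.0, 0.7, -1.0]
contact_force: [-1.7, 1.2, -0.2]
gripper_width: 0.0186
```

```bash
python3 - <<'E'
from plan import *
p,Rr,s=now(); print(p,s['contact_force'],s['moment'])
E
```

```text
[ 0.5749984  -0.16008881  0.04024512] [-1.72288409  1.22378196 -0.23931143] [ 0.40735711  0.23711889 -0.10061767]
```

apply_moves(slide=[[0,0,0.006],[0,0,0]], turn=[[0,0,0],[0,0,0]], jaw=[1,1])

```text
time_s: 12.85
tcp_pos: [0.5751, -0.16, 0.04]
eef_rot: [-180.0, 0.7, -1.0]
contact_force: [-2.2, 2.8, 4.6]
gripper_width: 0.0189
```

```bash
python3 - <<'E'
from plan import *
p,Rr,s=now(); print(p,s['contact_force'],s['moment'])
for n in ['scene','side']: shot(n,n[0:2]+'10')
a=load('sc10')['pixels'][260:360,210:310]; b=load('si10')['pixels'][220:320,330:430]
cv2.imwrite('pics/x10.png',np.hstack([cv2.resize(a,(400,400)),cv2.resize(b,(400,400))]))
E
```

```text
[ 0.57511744 -0.16000772  0.04003002] [-2.24990464  2.82232615  4.6133624 ] [ 1.12050379  0.67687036 -0.02416523]
```

View pics/x10.png

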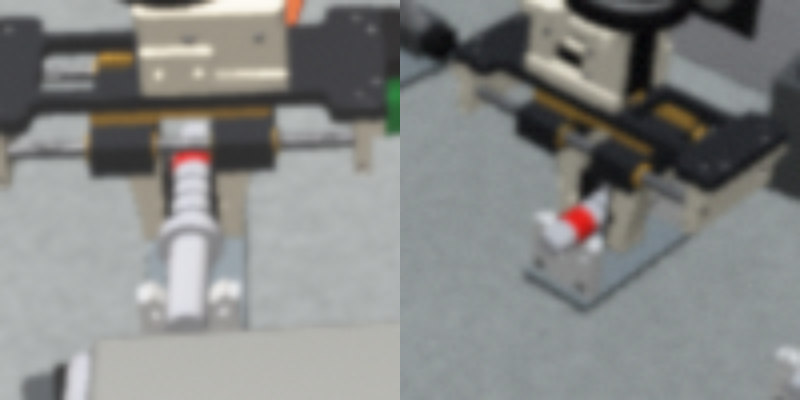

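Both crops show the pillar in the Vs. The wrist now reads +4.6 N upward and +2.8 N in y, a light one-sided contact. I'll ease 0.5 mm towards +y, soften the grip, then open.

apply_moves(slide=[[0,-0.005,0],[0,0,0],[0,0,0]], turn=[[0,0,0],[0,0,0],[0,0,0]], jaw=[1,1,1], newtons=15)

```text
time_s: 13.25
tcp_pos: [0.5752, -0.1599, 0.0399]
eef_rot: [180.0, 0.7, -1.0]
contact_force: [-1.3, 0.8, 6.4]
gripper_width: 0.0191
```

apply_moves(slide=[[0,0,0],[0,0,0],[0,0,0]], turn=[[0,0,0],[0,0,0],[0,0,0]], jaw=[1,1,1], newtons=3)

```text
time_s: 13.55
tcp_pos: [0.5753, -0.1599, 0.0396]
eef_rot: [-180.0, 0.7, -1.0]
contact_force: [-0.8, 1.2, 4.2]
gripper_width: 0.0199
```

apply_moves(slide=[[0,0,0],[0,0,0],[0,0,0],[0,0,0],[0,0,0],[0,0,0]], turn=[[0,0,0],[0,0,0],[0,0,0],[0,0,0],[0,0,0],[0,0,0]], jaw=[0.76,0.74,0.7,0.65,0.5,0.5])

```text
time_s: 14.15
tcp_pos: [0.5748, -0.1597, 0.0393]
eef_rot: [-180.0, 0.8, -1.0]
contact_force: [0.4, -0.4, 0.6]
gripper_width: 0.0401
```

```bash
python3 - <<'E'
from plan import *
p,Rr,s=now(); print(p,s['contact_force'],s['gripper_width'])
for n in ['scene','side','wrist']: shot(n,n[0:2]+'11')
a=load('sc11')['pixels'][260:360,210:310]; b=load('si11')['pixels'][220:320,330:430]
cv2.imwrite('pics/x11.png',np.hstack([cv2.resize(a,(400,400)),cv2.resize(b,(400,400))]))
E
```

```text
[ 0.57478885 -0.15973905  0.03932092] [ 0.40286383 -0.4025146   0.63918686] 0.04011936554177628
```

View pics/x11.png

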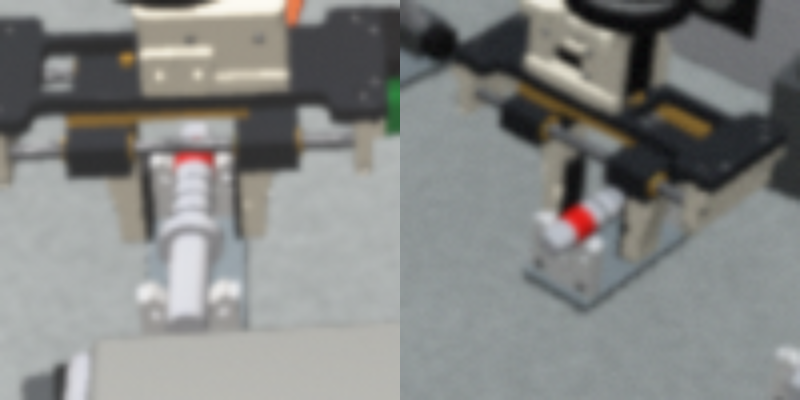

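Released, and it lies in both Vs. I'll retreat straight up.

apply_moves(slide=[[0,0,-0.05],[0,0,-0.1],[0,0,-0.2],[0,0,-0.3],[0,0,-0.3],[0,0,-0.3],[0,0,-0.2],[0,0,0]], turn=[[0,0,0],[0,0,0],[0,0,0],[0,0,0],[0,0,0],[0,0,0],[0,0,0],[0,0,0]], jaw=[0.4,0.4,0.4,0.4,0.4,0.4,0.4,0.4])

```text
time_s: 15.1
tcp_pos: [0.5787, -0.16, 0.1891]
eef_rot: [180.0, 0.4, -1.0]
contact_force: [-0.4, -0.3, -0.4]
gripper_width: 0.0527
```

```bash
python3 - <<'E'
from plan import *
p,Rr,s=now(); print(p,s['contact_force'])
for n in ['scene','side','wrist']: shot(n,n[0:2]+'12')
for nm in ['sc12','si12','wr12']:
    c=load(nm);P,ok=pts(c)
    m=ok&(abs(P[...,0]-.592)<.09)&(abs(P[...,1]+.16)<.02)&(P[...,2]>.047)&(P[...,2]<.075); q=P[m]
    px=c['pixels'].astype(int); red=m&(px[...,2]>120)&(px[...,1]<70)
    al=ok&(abs(P[...,0]-.592)<.09)&(abs(P[...,1]+.16)<.009)&(P[...,2]>.042)&(P[...,2]<.075)
    f=np.polyfit(q[:,0],q[:,1],1)
    b=(abs(q[:,0]-.592)<.065); print(nm,len(q),'y at .592',np.polyval(f,.592).round(4),'slope',f[0].round(4),'x ext',np.percentile(P[al][:,0],[0.3,99.7]).round(4),'zmax',np.percentile(q[:,2],[50,95]).round(4),'red x',P[red][:,0].mean() if red.any() else None)
a=load('sc12')['pixels'][200:380,130:390]; b=load('si12')['pixels'][130:330,210:470]
cv2.imwrite('pics/x12.png',np.hstack([cv2.resize(a,(400,300)),cv2.resize(b,(400,300))]))
E
```

```text
[ 0.57865604 -0.16003869  0.18907125] [-0.42451091 -0.28797466 -0.409822  ]
sc12 524 y at .592 -0.1589 slope -0.0148 x ext [0.528 0.665] zmax [0.0529 0.0581] red x 0.5475820551055994
si12 310 y at .592 -0.1642 slope -0.0237 x ext [0.5207 0.6597] zmax [0.0531 0.0578] red x 0.5470963333269498
wr12 4952 y at .592 -0.1597 slope -0.0125 x ext [0.5241 0.6628] zmax [0.0552 0.0603] red x 0.5484336809554555
```

View pics/x12.png

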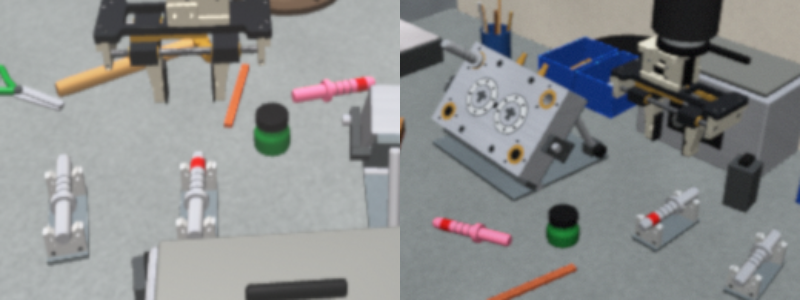

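View pics/wr12.png

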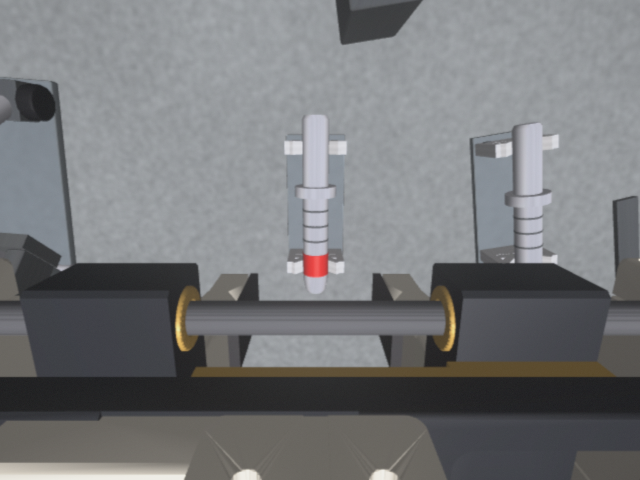

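All three views show the pillar level in both Vs with its collar between them. In the wrist view it lies at (316,115–290), centred on the cradle. The mid-length is within about 2 mm of the cradle centre, and the plain and done pillars look unmoved. Handing in.

```bash
python3 - <<'E'
from h import *
a=load('si0');b=load('si12')
x=a['pixels'][140:180,225:262].astype(int);y=b['pixels'][140:180,225:262].astype(int);print('plain diff',abs(x-y).mean())
print(r.close_job())
E
```

```text
Traceback (most recent call last):
  File "h.py", line 5, in load
    def load(f): return dict(np.load(f'{f}.npz'))
                             ~~~~~~~^^^^^^^^^^^^
FileNotFoundError: [Errno 2] No such file or directory: 'si0.npz'
```

```bash
python3 - <<'E'
from h import *
a=load('side0');b=load('si12')
for n,(r0,r1,c0,c1) in dict(plain=(140,180,225,262),done=(275,332,415,468),jar=(260,300,300,335),block=(200,240,180,220)).items():
    print(n,abs(a['pixels'][r0:r1,c0:c1].astype(int)-b['pixels'][r0:r1,c0:c1].astype(int)).mean())
print(r.close_job())
E
```

```text
plain 8.993918918918919
done 9.705616241862518
jar 7.436904761904762
block 9.055
the job is handed in; nothing more can be done
None
```

I drew the red-banded pillar straight out of the right sleeve, laid it in the empty cradle, released it and handed the job in at about 15 s of the 45 s allowed. No verdict was reported.

- **Drawing it out:** I pulled it 64 mm along the bore. A wrist-camera fit then put it about 3 mm and 0.015 rad off the bore's line, inside the limits. The wrist force stayed near the pillar's own weight.
- **Laying it down:** It touched the Vs at about 6 N by the wrist reading, and I softened the grip before opening.
- **Last check of the pillar:** It lies level in both Vs with its collar between them. Mid-length measured within about 2–5 mm of the cradle centre along it, depending on the camera.
- **Across the cradle:** The scene and wrist views put it within about 1 mm of centre, relative to their own cradle measurements. The side view's raw y differed by about 4–5 mm. That camera read 2–4 mm off in that direction throughout, so I trusted the other two.
- **Other objects:** The before/after image comparison for the plain pillar, the done pillar, the jar and the block showed only a similar, uniform difference of 7–10 grey levels. I took this as image noise with nothing moved. I did not compare the file this way, and the arm never went near it.
- **A script error:** My first hand-in script stopped on a wrong file name before doing anything; the second one handed the job in.

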